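# Bed a cedar block down on its packing strips in the bench vise

## Task

Slide the packing strip that sticks out of the vise back under the cedar block until its end is flush with the end of the vise bed. Then tap or press the block down with the wooden tamper, firmly but gently so the wood is not bruised, until both strips are trapped under it and no longer slide. Lift the tamper off and stand it upright on the bench, leaving the other things alone.

Things in the scene. Friction and masses are not known exactly. Their poses are not given: they have to be found in the camera images.
- vise: Grey vise bolted to the bench. Origin: centre of its underside, on the bench. Bed 160 mm long (x) by 124 (y), top 20 mm above the bench, with a rib 46 wide and 8 high along its middle. Jaws 100 mm long (x), inner faces at y = -40 and +40, 20 thick, tops 68 mm above the bench; screw and T-handle reach y = +148, under 55 high. Strips lie on the bed along x, centred near y = +32 and -32.
- block: Cedar block 110 (x) by 78 (y) by 44 mm between the jaws, axes as the vise's. Origin: underside centre, below which two hidden runners stand 1-13 mm proud (varies). Only slides up/down; jaws drag 8 N and hold it where left. Runners meet the strips after 5-22 mm: a steep rise in resistance. Press 15-25 N there, coming at 10 mm/s or less, to trap the strips; over 45 N bruises it. Use the tamper only.
- block_top (a point): Centre of the block's top face, 44 mm above its underside.
- strip_a: Packing strip, steel bar 160 mm long (x) by 14 wide by 18 high, 0.3 kg, lying on the vise bed along the vise's x. Origin: centre of its underside. Home at x = 0 in the vise frame (ends flush with the bed's ends). One strip, either a or b, on either side, starts 35 to 55 mm out at the vise's -x end (towards the robot); slides with about 2 N until the block bears on it.
- strip_b: The other packing strip, identical. The strip that does not stick out starts home within 2 mm, loose until the block bears on it.
- tamper: Wooden tamper, a body of revolution standing upright on the bench, about 0.22 kg. Origin: centre of its flat foot. Head 48 mm across up to 35 mm height, tapering at 42 mm to a straight handle 26 mm across; top at 115 mm.
- bowls: Bystander: stacked pair of blue plastic bowls, 140 mm across, 59 mm high. Origin: centre of the underside.
- dish: Bystander: stainless steel pellet dish, 120 mm across, 40 mm high. Origin: centre of the underside.
- trowel: Bystander: green handled trowel lying flat, about 310 mm long along its x, handle to -x. Origin: under the neck, on the bench.

How it is judged:
On the way, in this order (a step that is already met when the one before it is completed fails the run):
1. both strips are home, their ends within 6 mm of flush with the bed's ends, the block not yet bearing on them (x of strip_a in the frame of vise between -0.006 and 0.006 m and x of strip_b in the frame of vise between -0.006 and 0.006 m and contact force between each of strip_a, strip_b and block below 0.1 N), for 0.2 s.
2. the block, tapped down, bears on both strips by itself with at least 2.5 N each, the tamper off it (contact force between each of strip_a, strip_b and block above 2.5 N and contact force between tamper and block below 0.05 N), for 0.2 s.
At the end, for the whole second after the job is handed in: Both strips lie home under the block, their ends within 6 mm of flush with the bed's ends, and the block bears on each with more than 2.5 N; the tamper stands upright (within 0.1 rad), still, on the bench, its foot within 5 mm of it (contact force between each of strip_a, strip_b and block above 2.5 N and x of strip_a in the frame of vise between -0.006 and 0.006 m and x of strip_b in the frame of vise between -0.006 and 0.006 m and height (world z) of tamper below 0.005 m and angle between tamper's own z axis and vertical below 0.1 rad and linear speed of tamper below 0.02 m/s); the robot touches nothing.
It fails at once if the tamper strikes or presses the block with more than 45 N (contact force between tamper and block above 45 N).
It fails at once if the robot itself pushes on the block with more than 3 N (contact force between any of the fingers, the arm and block above 3 N).
It fails at once if the bowls, the dish or the trowel are moved more than 30 mm (distance of any of bowls, dish, trowel from where it was at the start of the episode above 0.03 m).
It also fails if it takes over 70 s, if anything falls off the work surface, if the arm or the gripper's body presses on something with over 40 N, if the wrist force passes 120 N, or if a joint passes its speed limit or range.

## Robot

A 6-joint arm with a two-finger parallel gripper is mounted at the origin on the work surface. World frame = base frame: x ahead of the robot, y to its left, z up, the work surface at z = 0. Lengths are in m, angles in rad, forces in N, time in s.
With the tool pointing down it reaches from about 0.25 to 0.775 m from the base axis. Payload 4 kg.
Tool frame: the origin (TCP) lies where the fingers leave the gripper's body, on its centre line; the fingertips stand 97 mm ahead of it and the grasp point (between the pads) lies 78 mm ahead of it; z points along the fingers, y is the line along which they close (so a half turn about z gives the same grasp; the last joint's range is limited). The gripper opens to 94 mm and grips with 3 to 60 N. Pads are 16 mm wide; open, the fingers measure 119 mm over their backs; the gripper's body (75 mm by 177 mm) begins 78 mm behind the grasp point.
Start: joints at [-1.273, 0.087, 1.371, -0, 1.684, -0.103], TCP at [0.215, -0.506, 0.303] pointing down, gripper open.
Joint ranges: [-3.1, 3.1], [-0.76, 2.03], [0.27, 2.55], [-1.08, 4.22], [0.17, 2.65], [-2.57, 2.57]. Speed limits (rad/s): [2.79, 2.79, 3.14, 3.14, 3.14, 3.14].

## Interface

Orientations are given as [roll, pitch, yaw] about the fixed x, y, z axes, in that order (R = Rz(yaw) Ry(pitch) Rx(roll)).
In Python, from bench import robot, eyes gives the robot as it stands. The module is installed in compiled form; this text tells all that it offers.
- The arm moves only by the tool carry_out, never from a script. Its argument "deltas" is a list of rows, each an object of numbers: "dx", "dy", "dz": the shift along the tool's x, y, z each as a share of 0.02 m, from -1 to 1; "wx", "wy", "wz": the turn, a rotation vector about the tool's x, y, z each as a share of 0.12 rad, from -1 to 1; "gripper": the closure in counts, from 0 (fully open) to 255 (shut). In form: [{"dx": .., "dy": .., "dz": .., "wx": .., "wy": .., "wz": .., "gripper": ..}, ...]. A call has 1 to 20 rows; each row shifts and turns the commanded pose from where the row before left it, along the tool's axes as they then stand; what a row does not reach is not made up. A row lasts 1/12 s, in which the tool goes at most 41.7 mm and 7.16 degrees, less where a joint would pass 70% of its speed; a pose out of reach is approached as far as the arm can. A call with a number of a shift or a turn outside -1 to 1 is refused whole. A call with a gripper value outside its range is refused whole. The fingers move at their own pace and stop on an object; the grip force is fixed at half the most. Time passes only in rows, so rows that do not move let the fingers close. It gives the time, the measured TCP pose, the force, the opening and the grip force at its end, in the units of the state.
- robot.get_obs(): the state, without advancing time (a new reading comes with each control period).
- eyes.snapshot(name): name is "side" or "top" or "wrist"; returns the picture (400x640x3 uint8, red, green, blue); there is no depth.
- eyes.get_calibration(name): a dict with "fovy" (degrees; the focal length in pixels is half the picture's height over the tangent of half this angle, whatever the lens; pixels are square), "cx", "cy" (the principal point, pixels), "k1" (the pictures are not rectified: a ray, as slopes to the right and down, at radius r is drawn at 1 + k1 r^2 times it, then the intrinsics apply), "R" (3x3) and "t" (3): a world point X has camera coordinates R X + t. Camera axes: x right, y down, z forward; pixel columns grow to the right and rows downward; lengths in m; the calibration is good to about 2 mm. A picture is of the moment at which its call begins: read the wrist's pose just before it. get_calibration takes no time and is no camera call; for the wrist camera it gives the pose at the moment of the call.
- robot.close_job(): hands the job in; it is judged then, once.
The state is a dict: "time": time; "joint_positions": joint angles; "qvel": joint speeds; "joint_torque": joint torques, N m; "tool_pos": TCP position; "ee_rot": TCP orientation; "wrist_force": force on the tool from outside, world axes, zero at the start; "wrist_torque": the same for the moment, N m; "width": finger opening in m; "finger_force": force on a finger pad.
Only numpy, scipy, OpenCV 4.12 (cv2) and the standard library are available. Lean on these libraries where they do the work, as an engineer would, in place of code of your own. Each camera call takes 0.05 s, during which the arm holds its last target. There are 200 camera calls.

## Working session

There is one attempt and no reset: what is moved stays moved. The work goes in short steps, Python scripts to look and compute and a tool call to move; the robot and the scene stay as the last step left them, time stands still between calls to the robot, and variables do not carry over. Pictures are saved under pics/ and viewed, at most 10 in all, crops included, and the job is handed in when it is done.

Besides the shell and the picture viewer there is one more tool, called after "Request:" by a JSON object that holds its "fn" and its "kwargs". carry_out: Moves the arm, as the interface text tells. Shift numbers are shares of 0.02 m and turn numbers shares of 0.12 rad, none past 1 either way. Its arguments: {"type":"object","properties":{"deltas":{"type":"array","items":{"type":"object","properties":{"dx":{"type":"number"},"dy":{"type":"number"},"dz":{"type":"number"},"wx":{"type":"number"},"wy":{"type":"number"},"wz":{"type":"number"},"gripper":{"type":"number"}}}}},"required":["deltas"]}

```bash
mkdir -p pics
cat > h.py <<'E'
import numpy as np, cv2
from bench import robot, eyes
def K(c): 
    f=200/np.tan(np.radians(c['fovy'])/2); return f
def proj(c,X):
    X=np.atleast_2d(X); p=X@np.array(c['R']).T+np.array(c['t']); s=p[:,:2]/p[:,2:]
    r2=(s**2).sum(1,keepdims=True); return s*(1+c['k1']*r2)*K(c)+[c['cx'],c['cy']]
def ray(c,uv):
    d=(np.array(uv,float)-[c['cx'],c['cy']])/K(c); s=d.copy()
    for _ in range(30): s=d/(1+c['k1']*(s@s))
    R=np.array(c['R']); return -R.T@np.array(c['t']), R.T@np.array([s[0],s[1],1])
def atz(c,uv,z):
    o,d=ray(c,uv); return o+d*(z-o[2])/d[2]
def snap(n,name):
    c=eyes.get_calibration(n); im=eyes.snapshot(n); cv2.imwrite('pics/'+name+'.png',im[:,:,::-1]); return c,im
E
python3 - <<'E'
from h import *
for n in ['top','side']:
    c,im=snap(n,n+'0'); print(n,c)
a=cv2.imread('pics/top0.png');b=cv2.imread('pics/side0.png')
print(robot.get_obs())
E
```

```text
top {'fovy': 54.28241277456677, 'cx': 321.28673455657383, 'cy': 194.99644493290498, 'k1': -0.06465972323125964, 'R': array([[ 0.00208557, -0.99942367,  0.03388176],
       [-0.99134406, -0.00651412, -0.13112789],
       [ 0.13127303, -0.033315  , -0.99078631]]), 't': array([0.05498832, 0.60962722, 0.94172514])}
side {'fovy': 42.17033394890847, 'cx': 318.7801167698403, 'cy': 188.66746398956462, 'k1': 0.0038534427365012986, 'R': array([[-0.91410169, -0.40497676, -0.02029616],
       [-0.2568264 ,  0.61698248, -0.74389032],
       [ 0.31378067, -0.67477881, -0.66799345]]), 't': array([0.5755517 , 0.17070806, 1.2285164 ])}
{'time': 0.1, 'joint_positions': array([-1.27311545e+00,  8.78811006e-02,  1.37206394e+00,  4.66554863e-06,
        1.68361148e+00, -1.03103197e-01]), 'qvel': array([ 0.0026116 , -0.00130057, -0.00556613, -0.00133525, -0.0002301 ,
        0.00114204]), 'joint_torque': array([ 2.04145377e-03, -3.41250622e+01, -3.03302729e+01,  7.20862322e-02,
        3.04219779e-02, -1.03835437e-04]), 'tool_pos': array([ 0.2144852 , -0.50613314,  0.30164091]), 'ee_rot': array([-3.13963969e+00, -2.06735238e-04,  4.00784393e-01]), 'wrist_force': array([-0.34799992, -0.02108563, -0.49070102]), 'wrist_torque': array([-0.00323967,  0.02620495,  0.00723845]), 'finger_force': 0.0, 'width': 0.09433455165003599}
```

View pics/top0.png

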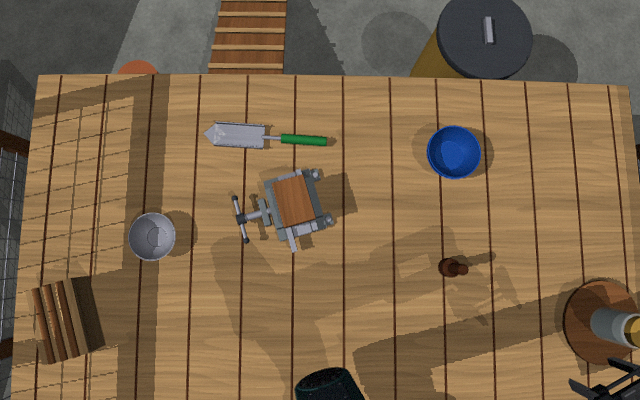

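View pics/side0.png

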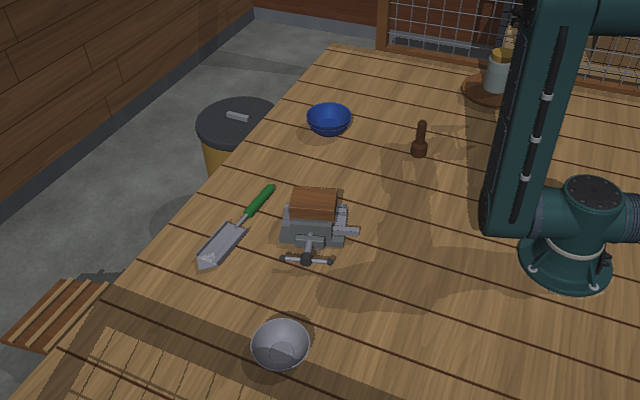

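The top view shows the vise near (295,205) with its screw to the left, and a strip sticking out at (293,247). The tamper's foot is near (448,268). The side view agrees: tamper near (419,150), strip end near (358,231).

Run:
```python
from h import *
a=cv2.imread('pics/top0.png');b=cv2.imread('pics/side0.png')
c1=cv2.resize(a[155:265,225:350],None,fx=4,fy=4,interpolation=cv2.INTER_CUBIC)
c2=cv2.resize(b[180:270,270:370],None,fx=3,fy=3,interpolation=cv2.INTER_CUBIC)
o=np.zeros((600,800,3),np.uint8); o[:440,:500]=c1; o[:270,500:800]=c2
c3=cv2.resize(a[245:290,425:500],None,fx=3.4,fy=3.4,interpolation=cv2.INTER_CUBIC)
o[440:440+c3.shape[0],:c3.shape[1]]=c3
c4=cv2.resize(b[110:170,395:445],None,fx=5,fy=5,interpolation=cv2.INTER_CUBIC)
o[280:580,500:750]=c4
cv2.imwrite('pics/crop0.png',o)
ct=eyes.get_calibration('top')
for uv,z in [((295,200),.08),((293,250),.038),((443,268),.0),((453,152),.05),((152,237),.03),((268,137),0)]: print(uv,atz(ct,uv,z))
```

```text
(295, 200) [0.59145298 0.12208959 0.08      ]
(293, 250) [0.47208155 0.1271823  0.038     ]
(443, 268) [ 0.42506839 -0.26094476  0.        ]
(453, 152) [ 0.72186971 -0.28114546  0.05      ]
(152, 237) [0.50195683 0.48031849 0.03      ]
(268, 137) [0.76942586 0.19859875 0.        ]
```

View pics/crop0.png

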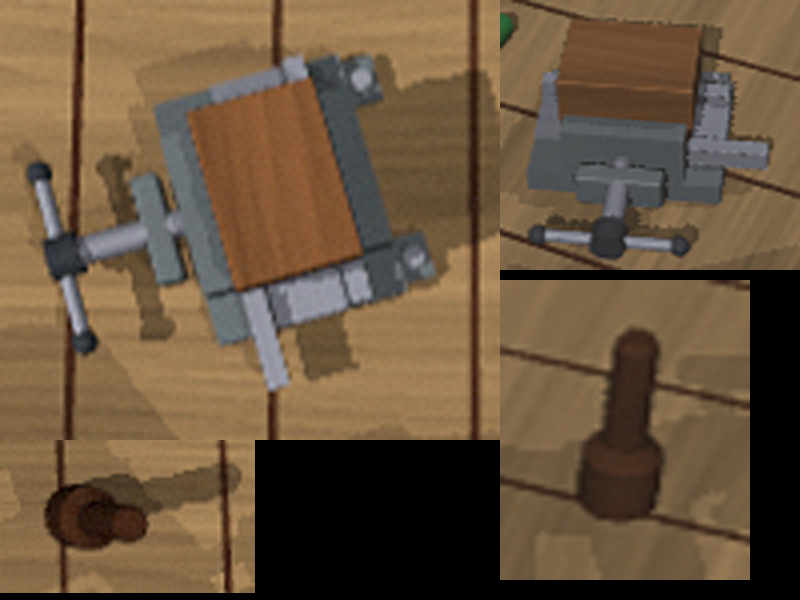

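Run:
```python
from h import *
from scipy.optimize import least_squares
ct=eyes.get_calibration('top'); cs=eyes.get_calibration('side')
T=lambda u,v:(225+u/4,155+v/4); S=lambda u,v:(270+(u-500)/3,180+v/3)
B=[(55,39),(55,-39),(-55,-39),(-55,39)]
pt=[T(190,112),T(312,78),T(362,253),T(238,290)]
ps=[S(558,82),S(568,22),S(702,27),S(695,92)]
bed=[T(155,102),T(218,343)]   # +x+y, -x+y bed corners, z .02
def W(p,xy):
    c,s=np.cos(p[2]),np.sin(p[2]); xy=np.array(xy,float)/1000
    return np.c_[p[0]+c*xy[:,0]-s*xy[:,1],p[1]+s*xy[:,0]+c*xy[:,1]]
def res(p,full=False):
    X=np.c_[W(p,B),np.full(4,p[3])]
    return np.r_[(proj(ct,X)-pt).ravel(),(proj(cs,X)-ps).ravel()]
r=least_squares(res,[.59,.12,.23,.09],loss='soft_l1'); print(r.x, res(r.x).round(1))
p=r.x
print('cam top',-np.array(ct['R']).T@ct['t'])
V=lambda w:np.array([[np.cos(p[2]),np.sin(p[2])],[-np.sin(p[2]),np.cos(p[2])]])@(np.array(w)[:2]-p[:2])*1000
for q in [T(265,388),T(288,380)]: print('strip end vise mm',V(atz(ct,q,.038)), atz(ct,q,.038))
for z in (0,.02): print('bed',[V(atz(ct,q,z)).round(1) for q in bed])
print('strip side',V(atz(cs,S(769,145),.038)))
# tamper
def tp(u,v): return (425+u/3.4,245+(v-440)/3.4)
q=lambda u,v:(395+(u-500)/5,110+(v-280)/5)
def rt(x):
    return np.r_[proj(ct,[[x[0],x[1],.115]])[0]-tp(130,522), proj(cs,[[x[0],x[1],.115]])[0]-q(635,343),proj(cs,[[x[0],x[1],0.0]])[0]-q(618,500)]
r=least_squares(rt,[.42,-.26]); print('tamper',r.x,r.fun.round(1))
print(V(r.x))
```

```text
[0.5872998  0.12382262 0.29869081 0.09795831] [-0.9  0.4  0.2 -0.4  1.1  0.1  0.1  0.6 -0.9  0.5  0.8 -1.1 -0.1  0.1
 -0.8  0.3]
cam top [0.48061253 0.09030138 1.0111244 ]
strip end vise mm [-112.56934444   42.63636525] [0.46716817 0.13144546 0.038     ]
strip end vise mm [-112.00325758   27.67673933] [0.47211135 0.11731479 0.038     ]
bed [array([86.3, 60.7]), array([-76.3,  65. ])]
bed [array([82.3, 59.4]), array([-77. ,  63.7])]
strip side [-116.83263464   32.32876374]
tamper [ 0.42644011 -0.26786909] [-0.4  0.9  0.1 -1.  -0.9 -0.3]
[-269.00005929 -327.0125433 ]
```

Request:
{"fn": "carry_out", "kwargs": {"deltas": [{"wz":0.85,"gripper":255},{"dx":0.7,"dy":-0.97,"gripper":255},{"dx":0.7,"dy":-0.97,"gripper":255},{"dx":0.7,"dy":-0.97,"gripper":255},{"dx":0.7,"dy":-0.97,"gripper":255},{"dx":0.7,"dy":-0.97,"gripper":255},{"dx":0.7,"dy":-0.97,"gripper":255},{"dx":0.7,"dy":-0.97,"gripper":255},{"dx":0.7,"dy":-0.97,"gripper":255},{"dx":0.7,"dy":-0.97,"gripper":255},{"dx":0.7,"dy":-0.97,"gripper":255},{"dx":0.7,"dy":-0.97,"gripper":255},{"dx":0.7,"dy":-0.97,"gripper":255},{"dx":0.7,"dy":-0.97,"gripper":255},{"dx":0.7,"dy":-0.97,"gripper":255},{"dx":0.7,"dy":-0.97,"gripper":255},{"dx":0.7,"dy":-0.97,"gripper":255},{"dx":0.7,"dy":-0.97,"gripper":255},{"dx":0.7,"dy":-0.97,"gripper":255},{"dx":0.7,"dy":-0.97,"gripper":255}]}}

```text
invalid input
```

Request:
{"fn": "carry_out", "kwargs": {"deltas": [{"dx":0.7,"dy":-0.97,"gripper":255},{"dx":0.7,"dy":-0.97,"gripper":255},{"dx":0.7,"dy":-0.97,"gripper":255},{"dx":0.7,"dy":-0.97,"gripper":255},{"dx":0.7,"dy":-0.97,"gripper":255},{"dx":0.7,"dy":-0.97,"gripper":255},{"dx":0.7,"dy":-0.97,"gripper":255},{"dx":0.7,"dy":-0.97,"gripper":255},{"gripper":255},{"gripper":255}]}}

```text
invalid input
```

Run:
```python
from h import *
c,im=snap('wrist','w1'); print(c)
p=[.5873,.1238,.2987]
W=lambda x,y,z:[p[0]+np.cos(p[2])*x-np.sin(p[2])*y,p[1]+np.sin(p[2])*x+np.cos(p[2])*y,z]
P=[W(sx*.055,sy*.039,.098) for sx in(1,-1) for sy in (1,-1)]+[W(sx*.08,sy*.062,.02) for sx in(1,-1) for sy in (1,-1)]+[W(-.115,y,.038) for y in(.025,.039)]
print(proj(c,P).round(0).tolist())
o=robot.get_obs();print(o['time'],o['tool_pos'],o['ee_rot'])
```

```text
{'fovy': 59.540395444618866, 'cx': 320.0409982493941, 'cy': 196.49592850590093, 'k1': -0.06582184900345808, 'R': array([[ 0.39090189, -0.9204304 , -0.00189676],
       [-0.8868838 , -0.37720452,  0.26674686],
       [-0.24623738, -0.10258965, -0.96376476]]), 't': array([-0.54857563, -0.02781382,  0.39161162])}
[[2416.0, 3009.0], [1614.0, 2254.0], [749.0, 664.0], [456.0, 371.0], [522.0, 476.0], [307.0, 173.0], [39.0, -94.0], [23.0, -201.0], [10.0, -119.0], [15.0, -105.0]]
0.15 [ 0.21452277 -0.50616104  0.30176733] [-3.13989536e+00 -1.57312588e-04  4.00873962e-01]
```

View pics/w1.png

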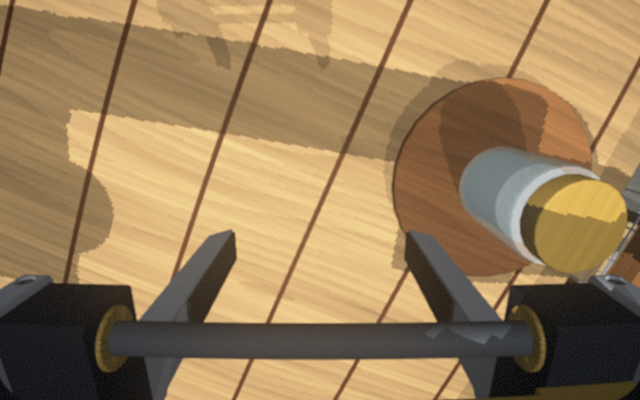

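The wrist view shows the open fingers over the bare bench, with a jar on a board to the right at (540,200). The move calls were refused, so I will fill in every key.

Request:
{"fn": "carry_out", "kwargs": {"deltas": [{"dx":0,"dy":0,"dz":0,"wx":0,"wy":0,"wz":0.85,"gripper":255},{"dx":0.7,"dy":-0.97,"dz":0,"wx":0,"wy":0,"wz":0,"gripper":255},{"dx":0.7,"dy":-0.97,"dz":0,"wx":0,"wy":0,"wz":0,"gripper":255},{"dx":0.7,"dy":-0.97,"dz":0,"wx":0,"wy":0,"wz":0,"gripper":255},{"dx":0.7,"dy":-0.97,"dz":0,"wx":0,"wy":0,"wz":0,"gripper":255},{"dx":0.7,"dy":-0.97,"dz":0,"wx":0,"wy":0,"wz":0,"gripper":255},{"dx":0.7,"dy":-0.97,"dz":0,"wx":0,"wy":0,"wz":0,"gripper":255},{"dx":0.7,"dy":-0.97,"dz":0,"wx":0,"wy":0,"wz":0,"gripper":255},{"dx":0.7,"dy":-0.97,"dz":0,"wx":0,"wy":0,"wz":0,"gripper":255},{"dx":0.7,"dy":-0.97,"dz":0,"wx":0,"wy":0,"wz":0,"gripper":255},{"dx":0.7,"dy":-0.97,"dz":0,"wx":0,"wy":0,"wz":0,"gripper":255},{"dx":0.7,"dy":-0.97,"dz":0,"wx":0,"wy":0,"wz":0,"gripper":255},{"dx":0.7,"dy":-0.97,"dz":0,"wx":0,"wy":0,"wz":0,"gripper":255},{"dx":0.7,"dy":-0.97,"dz":0,"wx":0,"wy":0,"wz":0,"gripper":255}]}}

```text
time: 1.32
tool_pos: [0.3143, -0.2106, 0.3024]
ee_rot: [-3.141, 0.0, 0.298]
wrist_force: [0.4, -0.3, -0.6]
width: 0.0038
finger_force: 0.0
```

Request:
{"fn": "carry_out", "kwargs": {"deltas": [{"dx":0.7,"dy":-0.97,"dz":0,"wx":0,"wy":0,"wz":0,"gripper":255},{"dx":0.7,"dy":-0.97,"dz":0,"wx":0,"wy":0,"wz":0,"gripper":255},{"dx":0.7,"dy":-0.97,"dz":0,"wx":0,"wy":0,"wz":0,"gripper":255},{"dx":0.7,"dy":-0.97,"dz":0,"wx":0,"wy":0,"wz":0,"gripper":255},{"dx":0.7,"dy":-0.97,"dz":0,"wx":0,"wy":0,"wz":0,"gripper":255},{"dx":0.7,"dy":-0.97,"dz":0,"wx":0,"wy":0,"wz":0,"gripper":255},{"dx":0.7,"dy":-0.97,"dz":0,"wx":0,"wy":0,"wz":0,"gripper":255},{"dx":0.7,"dy":-0.97,"dz":0,"wx":0,"wy":0,"wz":0,"gripper":255},{"dx":0.7,"dy":-0.97,"dz":0,"wx":0,"wy":0,"wz":0,"gripper":255},{"dx":0.7,"dy":-0.97,"dz":0,"wx":0,"wy":0,"wz":0,"gripper":255},{"dx":0.7,"dy":-0.97,"dz":0,"wx":0,"wy":0,"wz":0,"gripper":255},{"dx":0.7,"dy":-0.97,"dz":0,"wx":0,"wy":0,"wz":0,"gripper":255},{"dx":0.7,"dy":-0.97,"dz":0,"wx":0,"wy":0,"wz":0,"gripper":255},{"dx":0,"dy":0,"dz":0,"wx":0,"wy":0,"wz":0,"gripper":255},{"dx":0,"dy":0,"dz":0,"wx":0,"wy":0,"wz":0,"gripper":255}]}}

```text
time: 2.57
tool_pos: [0.4138, 0.0834, 0.3022]
ee_rot: [3.141, 0.001, 0.301]
wrist_force: [0.0, -0.7, -0.5]
width: 0.0007
finger_force: 0.0
```

Run:
```python
from h import *
c,im=snap('wrist','w2'); import pickle; pickle.dump(c,open('w2.pkl','wb'))
p=[.5873,.1238,.2987]
W=lambda x,y,z:[p[0]+np.cos(p[2])*x-np.sin(p[2])*y,p[1]+np.sin(p[2])*x+np.cos(p[2])*y,z]
P=[W(sx*.055,sy*.039,.098) for sx in(1,-1) for sy in (1,-1)]+[W(sx*.08,sy*.062,.02) for sx in(1,-1) for sy in (1,-1)]+[W(-.115,y,.038) for y in(.025,.039)]
print(proj(c,P).round(0).tolist())
```

```text
[[285.0, -120.0], [394.0, -118.0], [287.0, 40.0], [388.0, 41.0], [267.0, -99.0], [403.0, -98.0], [271.0, 79.0], [395.0, 80.0], [308.0, 116.0], [293.0, 116.0]]
```

View pics/w2.png

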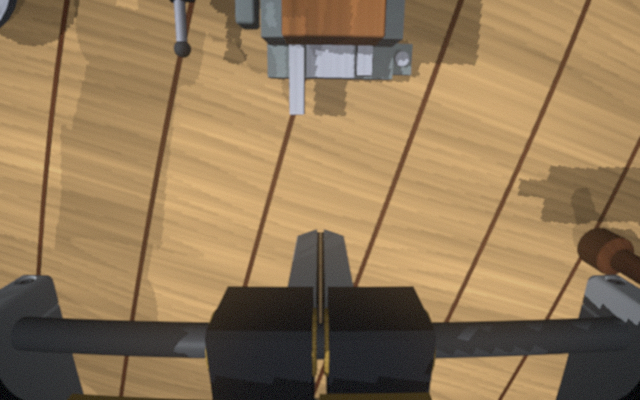

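The wrist view matches the prediction within 2–4 px: the strip end is at (290–304,114), the bed corner at (269,78) and the block edge at row 40. Next I lower the closed fingers behind the strip end.

Request:
{"fn": "carry_out", "kwargs": {"deltas": [{"dx":0.2,"dy":-0.108,"dz":0.945,"wx":0,"wy":0,"wz":0,"gripper":255},{"dx":0.2,"dy":-0.108,"dz":0.945,"wx":0,"wy":0,"wz":0,"gripper":255},{"dx":0.2,"dy":-0.108,"dz":0.945,"wx":0,"wy":0,"wz":0,"gripper":255},{"dx":0.2,"dy":-0.108,"dz":0.945,"wx":0,"wy":0,"wz":0,"gripper":255},{"dx":0.2,"dy":-0.108,"dz":0.945,"wx":0,"wy":0,"wz":0,"gripper":255},{"dx":0.2,"dy":-0.108,"dz":0.945,"wx":0,"wy":0,"wz":0,"gripper":255},{"dx":0.2,"dy":-0.108,"dz":0.945,"wx":0,"wy":0,"wz":0,"gripper":255},{"dx":0.2,"dy":-0.108,"dz":0.945,"wx":0,"wy":0,"wz":0,"gripper":255},{"dx":0.2,"dy":-0.108,"dz":0.945,"wx":0,"wy":0,"wz":0,"gripper":255},{"dx":0.2,"dy":-0.108,"dz":0.945,"wx":0,"wy":0,"wz":0,"gripper":255},{"dx":0,"dy":0,"dz":0,"wx":0,"wy":0,"wz":0,"gripper":255},{"dx":0,"dy":0,"dz":0,"wx":0,"wy":0,"wz":0,"gripper":255}]}}

```text
time: 3.62
tool_pos: [0.4451, 0.1141, 0.1129]
ee_rot: [-3.142, 0.003, 0.297]
wrist_force: [0.1, 0.6, 0.9]
width: 0.0003
finger_force: 0.0
```

Run:
```python
from h import *
o=robot.get_obs();print(o['time'],o['tool_pos'],o['ee_rot'])
c,im=snap('wrist','w3'); c2,s=snap('side','s3')
a=cv2.imread('pics/w3.png'); b=cv2.imread('pics/s3.png')
m=np.zeros((600,800,3),np.uint8); m[:400,:640]=a; m[400:600,:400]=cv2.resize(b[180:260,260:420],None,fx=2.5,fy=2.5)
cv2.imwrite('pics/m3.png',m)
```

```text
3.6167 [0.44506354 0.11408433 0.11292282] [-3.14158293e+00  2.98602681e-03  2.97460769e-01]
```

View pics/m3.png

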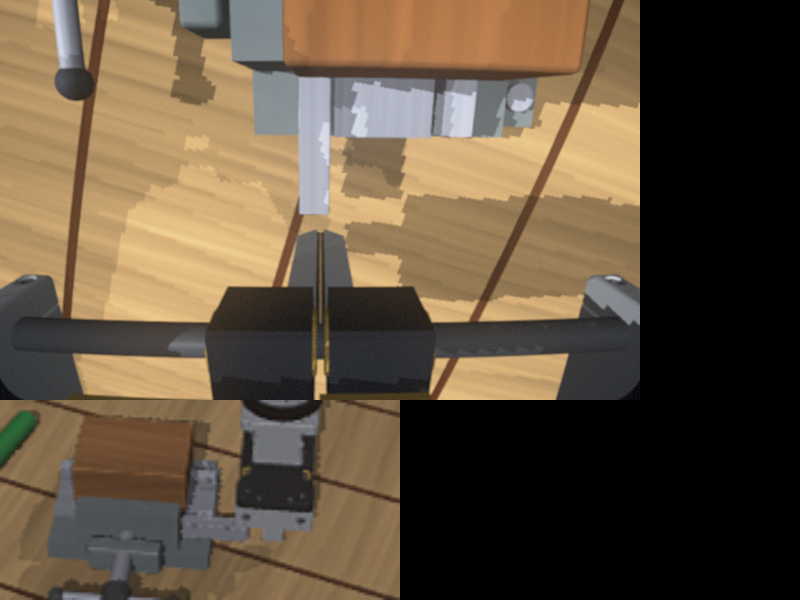

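The fingers (tips at column 321) stand just behind the strip end (columns 300–330, about row 214) and are well aligned. Now I push.

Request:
{"fn": "carry_out", "kwargs": {"deltas": [{"dx":0.12,"dy":0,"dz":0,"wx":0,"wy":0,"wz":0,"gripper":255},{"dx":0.12,"dy":0,"dz":0,"wx":0,"wy":0,"wz":0,"gripper":255},{"dx":0.12,"dy":0,"dz":0,"wx":0,"wy":0,"wz":0,"gripper":255},{"dx":0.12,"dy":0,"dz":0,"wx":0,"wy":0,"wz":0,"gripper":255},{"dx":0.12,"dy":0,"dz":0,"wx":0,"wy":0,"wz":0,"gripper":255},{"dx":0.12,"dy":0,"dz":0,"wx":0,"wy":0,"wz":0,"gripper":255},{"dx":0.12,"dy":0,"dz":0,"wx":0,"wy":0,"wz":0,"gripper":255},{"dx":0.12,"dy":0,"dz":0,"wx":0,"wy":0,"wz":0,"gripper":255},{"dx":0.12,"dy":0,"dz":0,"wx":0,"wy":0,"wz":0,"gripper":255},{"dx":0.12,"dy":0,"dz":0,"wx":0,"wy":0,"wz":0,"gripper":255},{"dx":0.12,"dy":0,"dz":0,"wx":0,"wy":0,"wz":0,"gripper":255},{"dx":0.12,"dy":0,"dz":0,"wx":0,"wy":0,"wz":0,"gripper":255},{"dx":0.12,"dy":0,"dz":0,"wx":0,"wy":0,"wz":0,"gripper":255},{"dx":0.12,"dy":0,"dz":0,"wx":0,"wy":0,"wz":0,"gripper":255},{"dx":0.12,"dy":0,"dz":0,"wx":0,"wy":0,"wz":0,"gripper":255},{"dx":0.12,"dy":0,"dz":0,"wx":0,"wy":0,"wz":0,"gripper":255},{"dx":0.12,"dy":0,"dz":0,"wx":0,"wy":0,"wz":0,"gripper":255},{"dx":0.12,"dy":0,"dz":0,"wx":0,"wy":0,"wz":0,"gripper":255}]}}

```text
time: 5.22
tool_pos: [0.4874, 0.128, 0.1135]
ee_rot: [3.142, -0.0, 0.299]
wrist_force: [-1.5, -0.2, 0.4]
width: 0.0003
finger_force: 0.8
```

Request:
{"fn": "carry_out", "kwargs": {"deltas": [{"dx":0.05,"dy":0,"dz":0,"wx":0,"wy":0,"wz":0,"gripper":255},{"dx":0.05,"dy":0,"dz":0,"wx":0,"wy":0,"wz":0,"gripper":255},{"dx":0.05,"dy":0,"dz":0,"wx":0,"wy":0,"wz":0,"gripper":255},{"dx":0.05,"dy":0,"dz":0,"wx":0,"wy":0,"wz":0,"gripper":255}]}}

```text
time: 5.55
tool_pos: [0.491, 0.1291, 0.1136]
ee_rot: [3.142, -0.0, 0.299]
wrist_force: [-1.7, -0.2, 0.6]
width: 0.0007
finger_force: 0.7
```

Run:
```python
from h import *
o=robot.get_obs();print(o['time'],o['tool_pos'],o['ee_rot'],o['wrist_force'])
c,im=snap('wrist','w4'); 
cv2.imwrite('pics/m4.png',cv2.resize(im[100:300,180:580,::-1],None,fx=2,fy=2,interpolation=cv2.INTER_CUBIC))
import pickle; pickle.dump(c,open('w4.pkl','wb'))
```

```text
5.55 [0.49101404 0.12910733 0.11356752] [ 3.14156891e+00 -1.97130127e-06  2.98742355e-01] [-1.72826152 -0.17172998  0.58388827]
```

View pics/m4.png

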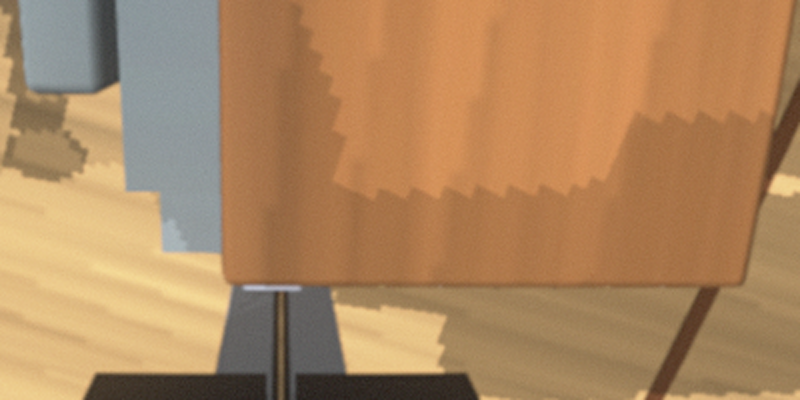

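The strip end now touches the fingertips at crop (270,288), and the force is about 1.7 N. I continue in small steps until the fingers meet the bed end.

Request:
{"fn": "carry_out", "kwargs": {"deltas": [{"dx":0.04,"dy":0,"dz":0,"wx":0,"wy":0,"wz":0,"gripper":255},{"dx":0.04,"dy":0,"dz":0,"wx":0,"wy":0,"wz":0,"gripper":255},{"dx":0,"dy":0,"dz":0,"wx":0,"wy":0,"wz":0,"gripper":255}]}}

```text
time: 5.85
tool_pos: [0.4926, 0.1296, 0.1136]
ee_rot: [3.142, -0.0, 0.299]
wrist_force: [-0.7, -0.3, -0.4]
width: 0.0005
finger_force: 0.5
```

Request:
{"fn": "carry_out", "kwargs": {"deltas": [{"dx":0.04,"dy":0,"dz":0,"wx":0,"wy":0,"wz":0,"gripper":255},{"dx":0,"dy":0,"dz":0,"wx":0,"wy":0,"wz":0,"gripper":255}]}}

```text
time: 6.02
tool_pos: [0.4934, 0.1298, 0.1137]
ee_rot: [3.141, -0.0, 0.299]
wrist_force: [-0.7, -0.1, -0.1]
width: 0.0006
finger_force: 0.5
```

Request:
{"fn": "carry_out", "kwargs": {"deltas": [{"dx":0.04,"dy":0,"dz":0,"wx":0,"wy":0,"wz":0,"gripper":255},{"dx":0,"dy":0,"dz":0,"wx":0,"wy":0,"wz":0,"gripper":255}]}}

```text
time: 6.18
tool_pos: [0.4938, 0.13, 0.1137]
ee_rot: [3.142, 0.001, 0.299]
wrist_force: [-2.3, -1.3, 0.5]
width: 0.0007
finger_force: 1.2
```

Request:
{"fn": "carry_out", "kwargs": {"deltas": [{"dx":0.04,"dy":0,"dz":0,"wx":0,"wy":0,"wz":0,"gripper":255},{"dx":0,"dy":0,"dz":0,"wx":0,"wy":0,"wz":0,"gripper":255}]}}

```text
time: 6.35
tool_pos: [0.494, 0.13, 0.1137]
ee_rot: [3.142, 0.003, 0.299]
wrist_force: [-4.7, -1.9, 2.5]
width: 0.0001
finger_force: 2.5
```

Request:
{"fn": "carry_out", "kwargs": {"deltas": [{"dx":0.04,"dy":0,"dz":0,"wx":0,"wy":0,"wz":0,"gripper":255},{"dx":0,"dy":0,"dz":0,"wx":0,"wy":0,"wz":0,"gripper":255}]}}

```text
time: 6.52
tool_pos: [0.4943, 0.1301, 0.1137]
ee_rot: [3.141, 0.004, 0.299]
wrist_force: [-6.8, -1.6, 5.4]
width: 0.0003
finger_force: 3.4
```

The force rises with almost no further motion, so the fingers have met the bed end (x_v about -0.079) and the strip is flush. I back off and lift.

Request:
{"fn": "carry_out", "kwargs": {"deltas": [{"dx":-0.4,"dy":0,"dz":0,"wx":0,"wy":0,"wz":0,"gripper":255},{"dx":-0.8,"dy":0,"dz":0,"wx":0,"wy":0,"wz":0,"gripper":255},{"dx":-1,"dy":0,"dz":0,"wx":0,"wy":0,"wz":0,"gripper":255},{"dx":-0.5,"dy":0,"dz":-1,"wx":0,"wy":0,"wz":0,"gripper":200},{"dx":-0.5,"dy":0,"dz":-1,"wx":0,"wy":0,"wz":0,"gripper":100},{"dx":-0.5,"dy":0,"dz":-1,"wx":0,"wy":0,"wz":0,"gripper":0},{"dx":0,"dy":0,"dz":-1,"wx":0,"wy":0,"wz":0,"gripper":0},{"dx":0,"dy":0,"dz":-1,"wx":0,"wy":0,"wz":0,"gripper":0},{"dx":0,"dy":0,"dz":-1,"wx":0,"wy":0,"wz":0,"gripper":0},{"dx":0,"dy":0,"dz":-1,"wx":0,"wy":0,"wz":0,"gripper":0},{"dx":0,"dy":0,"dz":0,"wx":0,"wy":0,"wz":0,"gripper":0},{"dx":0,"dy":0,"dz":0,"wx":0,"wy":0,"wz":0,"gripper":0}]}}

```text
time: 7.52
tool_pos: [0.4256, 0.1088, 0.2548]
ee_rot: [3.141, -0.005, 0.299]
wrist_force: [-0.5, 0.2, -0.8]
width: 0.057
finger_force: 0.0
```

Run:
```python
from h import *
o=robot.get_obs();print(o['time'],o['tool_pos'],o['ee_rot'],o['wrist_force'])
c,im=snap('wrist','w5'); 
p=[.5873,.1238,.2987]
W=lambda x,y,z:[p[0]+np.cos(p[2])*x-np.sin(p[2])*y,p[1]+np.sin(p[2])*x+np.cos(p[2])*y,z]
q=proj(c,[W(-.08,.062,.02),W(-.08,-.062,.02),W(-.08,.032,.038),W(-.08,-.032,.038),W(-.055,0,.098)]); print(q.round(0).tolist())
u,v=np.maximum(q[:2].mean(0).astype(int)-[150,110],0)
cv2.imwrite('pics/m5.png',cv2.resize(im[v:v+180,u:u+260,::-1],None,fx=3,fy=3,interpolation=cv2.INTER_CUBIC)); print(u,v)
```

```text
7.5167 [0.42559093 0.108845   0.25484115] [ 3.14084065 -0.00474845  0.29881612] [-0.45853238  0.15596117 -0.83899236]
[[288.0, 100.0], [428.0, 101.0], [322.0, 100.0], [399.0, 101.0], [372.0, 61.0]]
208 0
```

View pics/m5.png

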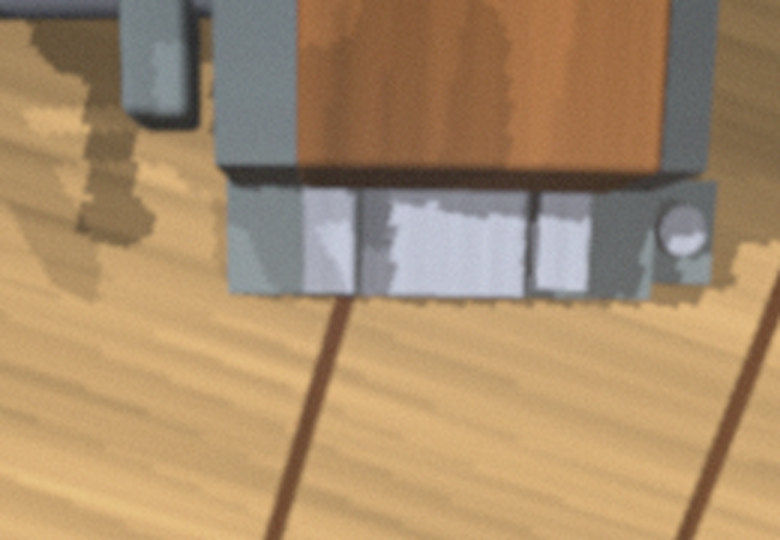

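Both strip ends line up with the bed's front edge: the left strip at crop (300–355,294) and the right strip at (535–590,292), within about 1 mm. On to the tamper.

Request:
{"fn": "carry_out", "kwargs": {"deltas": [{"dx":-0.275,"dy":0.9,"dz":0,"wx":0,"wy":0,"wz":0,"gripper":0},{"dx":-0.275,"dy":0.9,"dz":0,"wx":0,"wy":0,"wz":0,"gripper":0},{"dx":-0.275,"dy":0.9,"dz":0,"wx":0,"wy":0,"wz":0,"gripper":0},{"dx":-0.275,"dy":0.9,"dz":0,"wx":0,"wy":0,"wz":0,"gripper":0},{"dx":-0.275,"dy":0.9,"dz":0,"wx":0,"wy":0,"wz":0,"gripper":0},{"dx":-0.275,"dy":0.9,"dz":0,"wx":0,"wy":0,"wz":0,"gripper":0},{"dx":-0.275,"dy":0.9,"dz":0,"wx":0,"wy":0,"wz":0,"gripper":0},{"dx":-0.275,"dy":0.9,"dz":0,"wx":0,"wy":0,"wz":0,"gripper":0},{"dx":-0.275,"dy":0.9,"dz":0,"wx":0,"wy":0,"wz":0,"gripper":0},{"dx":-0.275,"dy":0.9,"dz":0,"wx":0,"wy":0,"wz":0,"gripper":0},{"dx":-0.275,"dy":0.9,"dz":0,"wx":0,"wy":0,"wz":0,"gripper":0},{"dx":-0.275,"dy":0.9,"dz":0,"wx":0,"wy":0,"wz":0,"gripper":0},{"dx":-0.275,"dy":0.9,"dz":0,"wx":0,"wy":0,"wz":0,"gripper":0},{"dx":-0.275,"dy":0.9,"dz":0,"wx":0,"wy":0,"wz":0,"gripper":0},{"dx":-0.275,"dy":0.9,"dz":0,"wx":0,"wy":0,"wz":0,"gripper":0},{"dx":-0.275,"dy":0.9,"dz":0,"wx":0,"wy":0,"wz":0,"gripper":0},{"dx":-0.275,"dy":0.9,"dz":0,"wx":0,"wy":0,"wz":0,"gripper":0},{"dx":-0.275,"dy":0.9,"dz":0,"wx":0,"wy":0,"wz":0,"gripper":0},{"dx":-0.275,"dy":0.9,"dz":0,"wx":0,"wy":0,"wz":0,"gripper":0},{"dx":0,"dy":0,"dz":0,"wx":0,"wy":0,"wz":0,"gripper":0}]}}

```text
time: 9.23
tool_pos: [0.4249, -0.2511, 0.2511]
ee_rot: [-3.14, 0.003, 0.296]
wrist_force: [-0.5, 0.5, 0.6]
width: 0.0936
finger_force: 0.0
```

Run:
```python
from h import *
o=robot.get_obs();print(o['time'],o['tool_pos'],o['ee_rot'],o['width'])
c,im=snap('wrist','w6')
print(proj(c,[[.4264,-.2679,.115],[.4264,-.2679,0]]).round(0).tolist())
cv2.imwrite('pics/m6.png',im[:,:,::-1])
```

```text
9.2333 [ 0.42491069 -0.25110076  0.25105846] [-3.14001605e+00  2.70316908e-03  2.95625470e-01] 0.09357242557885914
[[346.0, 227.0], [338.0, 185.0]]
```

View pics/m6.png

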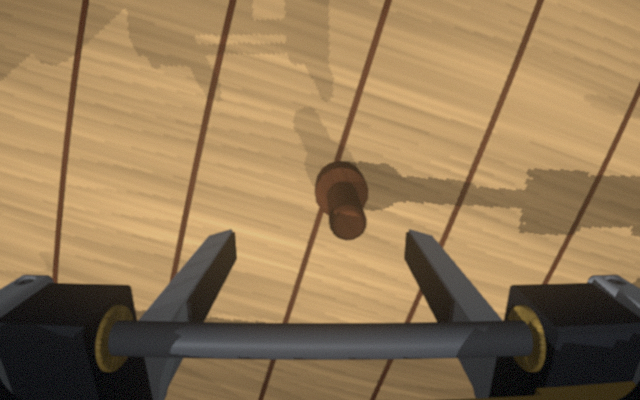

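The tamper stands at top (348,222), foot (341,187), within a few pixels of the prediction and between the open fingers. I descend and grasp.

Request:
{"fn": "carry_out", "kwargs": {"deltas": [{"dx":-0.15,"dy":0.86,"dz":0,"wx":0,"wy":0,"wz":0,"gripper":0},{"dx":0,"dy":0,"dz":0.8,"wx":0,"wy":0,"wz":0,"gripper":0},{"dx":0,"dy":0,"dz":1,"wx":0,"wy":0,"wz":0,"gripper":0},{"dx":0,"dy":0,"dz":1,"wx":0,"wy":0,"wz":0,"gripper":0},{"dx":0,"dy":0,"dz":1,"wx":0,"wy":0,"wz":0,"gripper":0},{"dx":0,"dy":0,"dz":1,"wx":0,"wy":0,"wz":0,"gripper":0},{"dx":0,"dy":0,"dz":0.6,"wx":0,"wy":0,"wz":0,"gripper":0},{"dx":0,"dy":0,"dz":0,"wx":0,"wy":0,"wz":0,"gripper":0},{"dx":0,"dy":0,"dz":0,"wx":0,"wy":0,"wz":0,"gripper":0}]}}

```text
time: 10.03
tool_pos: [0.4277, -0.2659, 0.1451]
ee_rot: [-3.14, 0.001, 0.299]
wrist_force: [-0.0, 0.5, -0.3]
width: 0.0936
finger_force: 0.0
```

Request:
{"fn": "carry_out", "kwargs": {"deltas": [{"dx":0,"dy":0,"dz":0,"wx":0,"wy":0,"wz":0,"gripper":100},{"dx":0,"dy":0,"dz":0,"wx":0,"wy":0,"wz":0,"gripper":160},{"dx":0,"dy":0,"dz":0,"wx":0,"wy":0,"wz":0,"gripper":180},{"dx":0,"dy":0,"dz":0,"wx":0,"wy":0,"wz":0,"gripper":200},{"dx":0,"dy":0,"dz":0,"wx":0,"wy":0,"wz":0,"gripper":255},{"dx":0,"dy":0,"dz":0,"wx":0,"wy":0,"wz":0,"gripper":255},{"dx":0,"dy":0,"dz":0,"wx":0,"wy":0,"wz":0,"gripper":255},{"dx":0,"dy":0,"dz":0,"wx":0,"wy":0,"wz":0,"gripper":255},{"dx":0,"dy":0,"dz":0,"wx":0,"wy":0,"wz":0,"gripper":255}]}}

```text
time: 10.78
tool_pos: [0.4278, -0.2662, 0.1457]
ee_rot: [3.142, 0.0, 0.299]
wrist_force: [0.5, 0.1, 0.1]
width: 0.0373
finger_force: 0.0
```

Request:
{"fn": "carry_out", "kwargs": {"deltas": [{"dx":0,"dy":0,"dz":0,"wx":0,"wy":0,"wz":0,"gripper":255},{"dx":0,"dy":0,"dz":0,"wx":0,"wy":0,"wz":0,"gripper":255},{"dx":0,"dy":0,"dz":0,"wx":0,"wy":0,"wz":0,"gripper":255},{"dx":0,"dy":0,"dz":0,"wx":0,"wy":0,"wz":0,"gripper":255},{"dx":0,"dy":0,"dz":0,"wx":0,"wy":0,"wz":0,"gripper":255}]}}

```text
time: 11.2
tool_pos: [0.428, -0.2666, 0.146]
ee_rot: [3.14, -0.0, 0.299]
wrist_force: [0.6, -1.3, 0.9]
width: 0.0257
finger_force: 30.0
```

Request:
{"fn": "carry_out", "kwargs": {"deltas": [{"dx":0,"dy":0,"dz":-0.3,"wx":0,"wy":0,"wz":0,"gripper":255},{"dx":0,"dy":0,"dz":-0.7,"wx":0,"wy":0,"wz":0,"gripper":255},{"dx":0,"dy":0,"dz":-1,"wx":0,"wy":0,"wz":0,"gripper":255},{"dx":0,"dy":0,"dz":-1,"wx":0,"wy":0,"wz":0,"gripper":255},{"dx":0,"dy":0,"dz":-1,"wx":0,"wy":0,"wz":0,"gripper":255},{"dx":0,"dy":0,"dz":-1,"wx":0,"wy":0,"wz":0,"gripper":255},{"dx":0,"dy":0,"dz":-1,"wx":0,"wy":0,"wz":0,"gripper":255},{"dx":0,"dy":0,"dz":-1,"wx":0,"wy":0,"wz":0,"gripper":255},{"dx":0.74,"dy":-0.91,"dz":0,"wx":0,"wy":0,"wz":0,"gripper":255},{"dx":0.74,"dy":-0.91,"dz":0,"wx":0,"wy":0,"wz":0,"gripper":255},{"dx":0.74,"dy":-0.91,"dz":0,"wx":0,"wy":0,"wz":0,"gripper":255},{"dx":0.74,"dy":-0.91,"dz":0,"wx":0,"wy":0,"wz":0,"gripper":255},{"dx":0.74,"dy":-0.91,"dz":0,"wx":0,"wy":0,"wz":0,"gripper":255},{"dx":0.74,"dy":-0.91,"dz":0,"wx":0,"wy":0,"wz":0,"gripper":255},{"dx":0.74,"dy":-0.91,"dz":0,"wx":0,"wy":0,"wz":0,"gripper":255},{"dx":0.74,"dy":-0.91,"dz":0,"wx":0,"wy":0,"wz":0,"gripper":255},{"dx":0.74,"dy":-0.91,"dz":0,"wx":0,"wy":0,"wz":0,"gripper":255},{"dx":0.74,"dy":-0.91,"dz":0,"wx":0,"wy":0,"wz":0,"gripper":255}]}}

```text
time: 12.7
tool_pos: [0.5152, -0.0471, 0.2848]
ee_rot: [-3.14, 0.002, 0.299]
wrist_force: [0.1, -0.4, -2.2]
width: 0.0257
finger_force: 30.0
```

Request:
{"fn": "carry_out", "kwargs": {"deltas": [{"dx":0.74,"dy":-0.91,"dz":0,"wx":0,"wy":0,"wz":0,"gripper":255},{"dx":0.74,"dy":-0.91,"dz":0,"wx":0,"wy":0,"wz":0,"gripper":255},{"dx":0.74,"dy":-0.91,"dz":0,"wx":0,"wy":0,"wz":0,"gripper":255},{"dx":0.74,"dy":-0.91,"dz":0,"wx":0,"wy":0,"wz":0,"gripper":255},{"dx":0.74,"dy":-0.91,"dz":0,"wx":0,"wy":0,"wz":0,"gripper":255},{"dx":0.74,"dy":-0.91,"dz":0,"wx":0,"wy":0,"wz":0,"gripper":255},{"dx":0.5,"dy":-0.6,"dz":0,"wx":0,"wy":0,"wz":0,"gripper":255},{"dx":0.2,"dy":-0.3,"dz":0,"wx":0,"wy":0,"wz":0,"gripper":255},{"dx":0,"dy":0,"dz":0,"wx":0,"wy":0,"wz":0,"gripper":255},{"dx":0,"dy":0,"dz":0,"wx":0,"wy":0,"wz":0,"gripper":255},{"dx":0,"dy":0,"dz":0,"wx":0,"wy":0,"wz":0,"gripper":255}]}}

```text
time: 13.62
tool_pos: [0.5762, 0.1021, 0.2856]
ee_rot: [3.141, 0.001, 0.298]
wrist_force: [0.0, 0.5, -1.7]
width: 0.0255
finger_force: 30.0
```

Request:
{"fn": "carry_out", "kwargs": {"deltas": [{"dx":0.42,"dy":-0.47,"dz":0,"wx":0,"wy":0,"wz":0,"gripper":255},{"dx":0.43,"dy":-0.46,"dz":0,"wx":0,"wy":0,"wz":0,"gripper":255},{"dx":0,"dy":0,"dz":0.5,"wx":0,"wy":0,"wz":0,"gripper":255},{"dx":0,"dy":0,"dz":0.5,"wx":0,"wy":0,"wz":0,"gripper":255},{"dx":0,"dy":0,"dz":0.4,"wx":0,"wy":0,"wz":0,"gripper":255},{"dx":0,"dy":0,"dz":0.2,"wx":0,"wy":0,"wz":0,"gripper":255},{"dx":0,"dy":0,"dz":0,"wx":0,"wy":0,"wz":0,"gripper":255},{"dx":0,"dy":0,"dz":0,"wx":0,"wy":0,"wz":0,"gripper":255},{"dx":0,"dy":0,"dz":0,"wx":0,"wy":0,"wz":0,"gripper":255}]}}

```text
time: 14.37
tool_pos: [0.5874, 0.1257, 0.254]
ee_rot: [3.141, -0.001, 0.299]
wrist_force: [0.5, -0.9, -3.0]
width: 0.0258
finger_force: 30.0
```

Run:
```python
from h import *
o=robot.get_obs();print(o['time'],o['tool_pos'],o['ee_rot'],o['wrist_force'])
c,im=snap('side','s7'); w,_=c,0
cv2.imwrite('pics/m7.png',cv2.resize(im[140:270,260:400,::-1],None,fx=4,fy=4,interpolation=cv2.INTER_CUBIC))
```

```text
14.3667 [0.58736872 0.12573211 0.25402253] [ 3.14134581e+00 -6.28370225e-04  2.98525455e-01] [ 0.45921583 -0.94002325 -3.01732348]
```

View pics/m7.png

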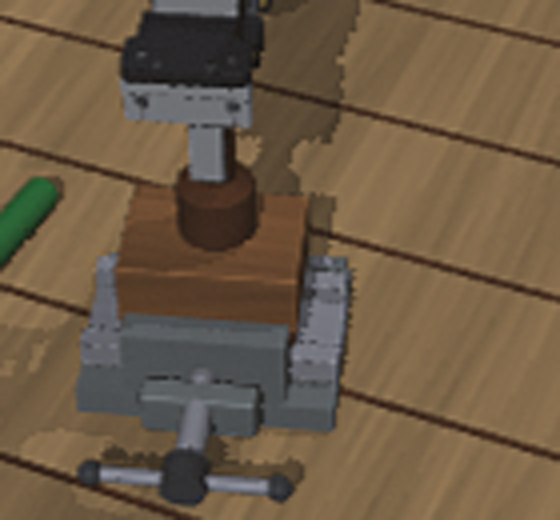

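The side view shows the tamper foot (215,225) just above the centre of the block top. Now a slow descent.

Request:
{"fn": "carry_out", "kwargs": {"deltas": [{"dx":0,"dy":0,"dz":0.04,"wx":0,"wy":0,"wz":0,"gripper":255},{"dx":0,"dy":0,"dz":0.04,"wx":0,"wy":0,"wz":0,"gripper":255},{"dx":0,"dy":0,"dz":0.04,"wx":0,"wy":0,"wz":0,"gripper":255},{"dx":0,"dy":0,"dz":0.04,"wx":0,"wy":0,"wz":0,"gripper":255},{"dx":0,"dy":0,"dz":0.04,"wx":0,"wy":0,"wz":0,"gripper":255},{"dx":0,"dy":0,"dz":0.04,"wx":0,"wy":0,"wz":0,"gripper":255},{"dx":0,"dy":0,"dz":0.04,"wx":0,"wy":0,"wz":0,"gripper":255},{"dx":0,"dy":0,"dz":0.04,"wx":0,"wy":0,"wz":0,"gripper":255},{"dx":0,"dy":0,"dz":0.04,"wx":0,"wy":0,"wz":0,"gripper":255},{"dx":0,"dy":0,"dz":0.04,"wx":0,"wy":0,"wz":0,"gripper":255}]}}

```text
time: 15.25
tool_pos: [0.5872, 0.1259, 0.2464]
ee_rot: [3.141, -0.001, 0.299]
wrist_force: [-3.2, 0.1, 2.3]
width: 0.0255
finger_force: 30.0
```

Request:
{"fn": "carry_out", "kwargs": {"deltas": [{"dx":0,"dy":0,"dz":0.035,"wx":0,"wy":0,"wz":0,"gripper":255},{"dx":0,"dy":0,"dz":0.035,"wx":0,"wy":0,"wz":0,"gripper":255},{"dx":0,"dy":0,"dz":0.035,"wx":0,"wy":0,"wz":0,"gripper":255},{"dx":0,"dy":0,"dz":0.035,"wx":0,"wy":0,"wz":0,"gripper":255}]}}

```text
time: 15.58
tool_pos: [0.5873, 0.1259, 0.2429]
ee_rot: [3.141, -0.0, 0.299]
wrist_force: [-1.2, -1.1, 3.7]
width: 0.0256
finger_force: 30.0
```

Request:
{"fn": "carry_out", "kwargs": {"deltas": [{"dx":0,"dy":0,"dz":0.035,"wx":0,"wy":0,"wz":0,"gripper":255},{"dx":0,"dy":0,"dz":0.035,"wx":0,"wy":0,"wz":0,"gripper":255}]}}

```text
time: 15.75
tool_pos: [0.5873, 0.1259, 0.2414]
ee_rot: [3.141, -0.0, 0.299]
wrist_force: [-2.1, 0.1, 3.2]
width: 0.0254
finger_force: 30.0
```

The foot met the block at TCP z of about 0.246 and the block is sliding at about 6 N. I go on in small checked steps.

Request:
{"fn": "carry_out", "kwargs": {"deltas": [{"dx":0,"dy":0,"dz":0.035,"wx":0,"wy":0,"wz":0,"gripper":255},{"dx":0,"dy":0,"dz":0.035,"wx":0,"wy":0,"wz":0,"gripper":255},{"dx":0,"dy":0,"dz":0.035,"wx":0,"wy":0,"wz":0,"gripper":255}]}}

```text
time: 16.0
tool_pos: [0.5873, 0.1259, 0.2393]
ee_rot: [3.142, -0.0, 0.299]
wrist_force: [-1.3, 0.8, 1.8]
width: 0.0258
finger_force: 30.0
```

Request:
{"fn": "carry_out", "kwargs": {"deltas": [{"dx":0,"dy":0,"dz":0.035,"wx":0,"wy":0,"wz":0,"gripper":255},{"dx":0,"dy":0,"dz":0.035,"wx":0,"wy":0,"wz":0,"gripper":255},{"dx":0,"dy":0,"dz":0.035,"wx":0,"wy":0,"wz":0,"gripper":255}]}}

```text
time: 16.25
tool_pos: [0.5873, 0.1259, 0.2384]
ee_rot: [3.141, -0.001, 0.299]
wrist_force: [-3.5, -0.7, 9.0]
width: 0.0254
finger_force: 30.0
```

The resistance is rising, so I take finer steps.

Request:
{"fn": "carry_out", "kwargs": {"deltas": [{"dx":0,"dy":0,"dz":0.03,"wx":0,"wy":0,"wz":0,"gripper":255},{"dx":0,"dy":0,"dz":0,"wx":0,"wy":0,"wz":0,"gripper":255}]}}

```text
time: 16.42
tool_pos: [0.5872, 0.1259, 0.2385]
ee_rot: [3.141, -0.001, 0.299]
wrist_force: [-3.3, -0.5, 8.4]
width: 0.0255
finger_force: 30.0
```

Request:
{"fn": "carry_out", "kwargs": {"deltas": [{"dx":0,"dy":0,"dz":0.03,"wx":0,"wy":0,"wz":0,"gripper":255},{"dx":0,"dy":0,"dz":0,"wx":0,"wy":0,"wz":0,"gripper":255}]}}

```text
time: 16.58
tool_pos: [0.5872, 0.1259, 0.2384]
ee_rot: [3.141, -0.002, 0.299]
wrist_force: [-4.7, -0.6, 9.8]
width: 0.0256
finger_force: 30.0
```

Request:
{"fn": "carry_out", "kwargs": {"deltas": [{"dx":0,"dy":0,"dz":0.04,"wx":0,"wy":0,"wz":0,"gripper":255},{"dx":0,"dy":0,"dz":0,"wx":0,"wy":0,"wz":0,"gripper":255}]}}

```text
time: 16.75
tool_pos: [0.5872, 0.1259, 0.2384]
ee_rot: [3.141, -0.002, 0.299]
wrist_force: [-6.2, -1.9, 11.1]
width: 0.0256
finger_force: 30.0
```

Request:
{"fn": "carry_out", "kwargs": {"deltas": [{"dx":0,"dy":0,"dz":0.04,"wx":0,"wy":0,"wz":0,"gripper":255},{"dx":0,"dy":0,"dz":0,"wx":0,"wy":0,"wz":0,"gripper":255}]}}

```text
time: 16.92
tool_pos: [0.5872, 0.126, 0.2384]
ee_rot: [3.141, -0.003, 0.299]
wrist_force: [-6.3, -1.5, 14.5]
width: 0.0256
finger_force: 30.0
```

Request:
{"fn": "carry_out", "kwargs": {"deltas": [{"dx":0,"dy":0,"dz":0.04,"wx":0,"wy":0,"wz":0,"gripper":255},{"dx":0,"dy":0,"dz":0.02,"wx":0,"wy":0,"wz":0,"gripper":255},{"dx":0,"dy":0,"dz":0,"wx":0,"wy":0,"wz":0,"gripper":255},{"dx":0,"dy":0,"dz":0,"wx":0,"wy":0,"wz":0,"gripper":255}]}}

```text
time: 17.25
tool_pos: [0.5871, 0.1259, 0.2384]
ee_rot: [3.141, -0.004, 0.299]
wrist_force: [-7.2, -1.8, 17.8]
width: 0.0256
finger_force: 30.0
```

Request:
{"fn": "carry_out", "kwargs": {"deltas": [{"dx":0,"dy":0,"dz":0.04,"wx":0,"wy":0,"wz":0,"gripper":255},{"dx":0,"dy":0,"dz":0.01,"wx":0,"wy":0,"wz":0,"gripper":255},{"dx":0,"dy":0,"dz":0,"wx":0,"wy":0,"wz":0,"gripper":255},{"dx":0,"dy":0,"dz":0,"wx":0,"wy":0,"wz":0,"gripper":255}]}}

```text
time: 17.58
tool_pos: [0.5871, 0.1259, 0.2384]
ee_rot: [3.141, -0.004, 0.299]
wrist_force: [-8.9, -1.9, 20.7]
width: 0.0256
finger_force: 30.0
```

The press is at about 22.5 N on the block. I lift off and carry the tamper back.

Request:
{"fn": "carry_out", "kwargs": {"deltas": [{"dx":0,"dy":0,"dz":-0.15,"wx":0,"wy":0,"wz":0,"gripper":255},{"dx":0,"dy":0,"dz":-0.15,"wx":0,"wy":0,"wz":0,"gripper":255},{"dx":0,"dy":0,"dz":-0.3,"wx":0,"wy":0,"wz":0,"gripper":255},{"dx":0,"dy":0,"dz":-0.5,"wx":0,"wy":0,"wz":0,"gripper":255},{"dx":0,"dy":0,"dz":-0.8,"wx":0,"wy":0,"wz":0,"gripper":255},{"dx":0,"dy":0,"dz":-0.8,"wx":0,"wy":0,"wz":0,"gripper":255},{"dx":0,"dy":0,"dz":0,"wx":0,"wy":0,"wz":0,"gripper":255},{"dx":0,"dy":0,"dz":0,"wx":0,"wy":0,"wz":0,"gripper":255},{"dx":0,"dy":0,"dz":0,"wx":0,"wy":0,"wz":0,"gripper":255}]}}

```text
time: 18.33
tool_pos: [0.5871, 0.1259, 0.285]
ee_rot: [-3.141, 0.002, 0.299]
wrist_force: [0.0, 0.5, -2.6]
width: 0.0255
finger_force: 30.0
```

Run:
```python
from h import *
o=robot.get_obs();print(o['time'],o['tool_pos'],o['ee_rot'],o['wrist_force'])
# strips vs block: check block height from side picture by differencing against s7 near block bottom/top
c,im=snap('top','t8'); c2,im2=snap('side','s8')
# tamper tilt: brown dark silhouette in side view
hsv=cv2.cvtColor(im2,cv2.COLOR_RGB2HSV)
f=o['tool_pos']; z=f[2]-.146
print('foot pred',proj(c2,[[f[0],f[1],z],[f[0],f[1],z+.035]]).round(1).tolist(),proj(c2,[[f[0],f[1],z+.0175]]))
u,v=proj(c2,[[f[0],f[1],z+.0175]])[0].astype(int)
m=((hsv[...,2]<110)&(hsv[...,1]>110)&((hsv[...,0]<12)|(hsv[...,0]>170))).astype(np.uint8)
m[:v-25]=0;m[v+25:]=0;m[:,:u-25]=0;m[:,u+25:]=0
n,l,s,ce=cv2.connectedComponentsWithStats(m); print(s[1:][s[1:,4]>30],ce[1:][s[1:,4]>30])
k=l==1+np.argmax(s[1:,4]); pts=np.argwhere(k)
for r in range(pts[:,0].min(),pts[:,0].max()+1): 
    q=np.where(k[r])[0]; print(r,q.min(),q.max(),end='; ')
```

```text
18.3333 [0.58711544 0.12587227 0.28498889] [-3.14135581e+00  1.70226214e-03  2.98808203e-01] [ 0.00944544  0.50287674 -2.59363794]
foot pred [[312.5, 186.2], [312.1, 175.0]] [[312.29956534 180.68358121]]
[[304 169  20  24 253]] [[313.38735178 182.2055336 ]]
169 317 317; 170 317 318; 171 318 318; 172 317 320; 173 306 322; 174 305 322; 175 304 322; 176 304 322; 177 304 322; 178 305 322; 179 305 323; 180 305 321; 181 305 319; 182 305 321; 183 305 321; 184 306 321; 185 307 321; 186 305 322; 187 305 322; 188 304 322; 189 306 321; 190 306 319; 191 308 319; 192 309 317;
```

Request:
{"fn": "carry_out", "kwargs": {"deltas": [{"dx":-0.3,"dy":0.36,"dz":0,"wx":0,"wy":0,"wz":0,"gripper":255},{"dx":-0.74,"dy":0.91,"dz":0,"wx":0,"wy":0,"wz":0,"gripper":255},{"dx":-0.74,"dy":0.91,"dz":0,"wx":0,"wy":0,"wz":0,"gripper":255},{"dx":-0.74,"dy":0.91,"dz":0,"wx":0,"wy":0,"wz":0,"gripper":255},{"dx":-0.74,"dy":0.91,"dz":0,"wx":0,"wy":0,"wz":0,"gripper":255},{"dx":-0.74,"dy":0.91,"dz":0,"wx":0,"wy":0,"wz":0,"gripper":255},{"dx":-0.74,"dy":0.91,"dz":0,"wx":0,"wy":0,"wz":0,"gripper":255},{"dx":-0.74,"dy":0.91,"dz":0,"wx":0,"wy":0,"wz":0,"gripper":255},{"dx":-0.74,"dy":0.91,"dz":0,"wx":0,"wy":0,"wz":0,"gripper":255},{"dx":-0.74,"dy":0.91,"dz":0,"wx":0,"wy":0,"wz":0,"gripper":255},{"dx":-0.74,"dy":0.91,"dz":0,"wx":0,"wy":0,"wz":0,"gripper":255},{"dx":-0.74,"dy":0.91,"dz":0,"wx":0,"wy":0,"wz":0,"gripper":255},{"dx":-0.74,"dy":0.91,"dz":0,"wx":0,"wy":0,"wz":0,"gripper":255},{"dx":-0.74,"dy":0.91,"dz":0,"wx":0,"wy":0,"wz":0,"gripper":255},{"dx":-0.74,"dy":0.91,"dz":0,"wx":0,"wy":0,"wz":0,"gripper":255},{"dx":-0.74,"dy":0.91,"dz":0,"wx":0,"wy":0,"wz":0,"gripper":255},{"dx":-0.74,"dy":0.91,"dz":0,"wx":0,"wy":0,"wz":0,"gripper":255},{"dx":-0.4,"dy":0.5,"dz":0,"wx":0,"wy":0,"wz":0,"gripper":255},{"dx":-0.2,"dy":0.2,"dz":0,"wx":0,"wy":0,"wz":0,"gripper":255},{"dx":0,"dy":0,"dz":0,"wx":0,"wy":0,"wz":0,"gripper":255}]}}

```text
time: 20.1
tool_pos: [0.4347, -0.2486, 0.2857]
ee_rot: [-3.141, 0.001, 0.296]
wrist_force: [0.5, 0.6, -2.5]
width: 0.0254
finger_force: 30.0
```

Request:
{"fn": "carry_out", "kwargs": {"deltas": [{"dx":0,"dy":0,"dz":0.5,"wx":0,"wy":0,"wz":0,"gripper":255},{"dx":0,"dy":0,"dz":1,"wx":0,"wy":0,"wz":0,"gripper":255},{"dx":0,"dy":0,"dz":1,"wx":0,"wy":0,"wz":0,"gripper":255},{"dx":0,"dy":0,"dz":1,"wx":0,"wy":0,"wz":0,"gripper":255},{"dx":0,"dy":0,"dz":1,"wx":0,"wy":0,"wz":0,"gripper":255},{"dx":0,"dy":0,"dz":1,"wx":0,"wy":0,"wz":0,"gripper":255},{"dx":0,"dy":0,"dz":0.5,"wx":0,"wy":0,"wz":0,"gripper":255},{"dx":0,"dy":0,"dz":0.4,"wx":0,"wy":0,"wz":0,"gripper":255},{"dx":0,"dy":0,"dz":0.2,"wx":0,"wy":0,"wz":0,"gripper":255},{"dx":0,"dy":0,"dz":0,"wx":0,"wy":0,"wz":0,"gripper":255},{"dx":0,"dy":0,"dz":0,"wx":0,"wy":0,"wz":0,"gripper":255}]}}

```text
time: 21.02
tool_pos: [0.4362, -0.2478, 0.1551]
ee_rot: [3.14, -0.001, 0.299]
wrist_force: [0.3, 0.8, -2.2]
width: 0.0256
finger_force: 30.0
```

Request:
{"fn": "carry_out", "kwargs": {"deltas": [{"dx":0,"dy":0,"dz":0.1,"wx":0,"wy":0,"wz":0,"gripper":255},{"dx":0,"dy":0,"dz":0.1,"wx":0,"wy":0,"wz":0,"gripper":255},{"dx":0,"dy":0,"dz":0.1,"wx":0,"wy":0,"wz":0,"gripper":255},{"dx":0,"dy":0,"dz":0.08,"wx":0,"wy":0,"wz":0,"gripper":255},{"dx":0,"dy":0,"dz":0.04,"wx":0,"wy":0,"wz":0,"gripper":255},{"dx":0,"dy":0,"dz":0,"wx":0,"wy":0,"wz":0,"gripper":255},{"dx":0,"dy":0,"dz":0,"wx":0,"wy":0,"wz":0,"gripper":255}]}}

```text
time: 21.6
tool_pos: [0.4357, -0.2477, 0.146]
ee_rot: [3.141, -0.0, 0.299]
wrist_force: [-0.5, -0.1, -2.0]
width: 0.0254
finger_force: 30.0
```

Request:
{"fn": "carry_out", "kwargs": {"deltas": [{"dx":0,"dy":0,"dz":0.03,"wx":0,"wy":0,"wz":0,"gripper":255},{"dx":0,"dy":0,"dz":0.03,"wx":0,"wy":0,"wz":0,"gripper":255},{"dx":0,"dy":0,"dz":0,"wx":0,"wy":0,"wz":0,"gripper":255}]}}

```text
time: 21.85
tool_pos: [0.4357, -0.2477, 0.146]
ee_rot: [3.141, -0.0, 0.299]
wrist_force: [-3.5, 1.6, 4.7]
width: 0.0257
finger_force: 30.0
```

The tamper is on the bench. I ease off the load, open the fingers and retreat upward.

Request:
{"fn": "carry_out", "kwargs": {"deltas": [{"dx":0,"dy":0,"dz":-0.04,"wx":0,"wy":0,"wz":0,"gripper":255},{"dx":0,"dy":0,"dz":0,"wx":0,"wy":0,"wz":0,"gripper":150},{"dx":0,"dy":0,"dz":0,"wx":0,"wy":0,"wz":0,"gripper":80},{"dx":0,"dy":0,"dz":0,"wx":0,"wy":0,"wz":0,"gripper":0},{"dx":0,"dy":0,"dz":0,"wx":0,"wy":0,"wz":0,"gripper":0},{"dx":0,"dy":0,"dz":0,"wx":0,"wy":0,"wz":0,"gripper":0},{"dx":0,"dy":0,"dz":0,"wx":0,"wy":0,"wz":0,"gripper":0},{"dx":0,"dy":0,"dz":0,"wx":0,"wy":0,"wz":0,"gripper":0},{"dx":0,"dy":0,"dz":0,"wx":0,"wy":0,"wz":0,"gripper":0},{"dx":0,"dy":0,"dz":-0.5,"wx":0,"wy":0,"wz":0,"gripper":0},{"dx":0,"dy":0,"dz":-1,"wx":0,"wy":0,"wz":0,"gripper":0},{"dx":0,"dy":0,"dz":-1,"wx":0,"wy":0,"wz":0,"gripper":0},{"dx":0,"dy":0,"dz":-1,"wx":0,"wy":0,"wz":0,"gripper":0},{"dx":0,"dy":0,"dz":-1,"wx":0,"wy":0,"wz":0,"gripper":0},{"dx":0,"dy":0,"dz":-1,"wx":0,"wy":0,"wz":0,"gripper":0},{"dx":0,"dy":0,"dz":-1,"wx":0,"wy":0,"wz":0,"gripper":0},{"dx":0,"dy":0,"dz":0,"wx":0,"wy":0,"wz":0,"gripper":0},{"dx":0,"dy":0,"dz":0,"wx":0,"wy":0,"wz":0,"gripper":0}]}}

```text
time: 23.35
tool_pos: [0.4361, -0.248, 0.2771]
ee_rot: [3.139, -0.002, 0.299]
wrist_force: [0.5, 0.2, -0.1]
width: 0.0939
finger_force: 0.0
```

Run:
```python
from h import *
o=robot.get_obs();print(o['time'],o['tool_pos'],o['width'],o['wrist_force'])
c,im=snap('side','s9'); hsv=cv2.cvtColor(im,cv2.COLOR_RGB2HSV)
P=proj(c,[[.4357,-.2477,0],[.4357,-.2477,.0175],[.4357,-.2477,.115]]); print(P.round(1).tolist())
def rows(im,P):
    m=((im[...,2]<70)&(im[...,0]<110)&(im[...,0]>1.35*im[...,2].astype(float))).astype(np.uint8)
    u,v=P[1].astype(int); M=np.zeros_like(m); M[v-50:v+25,u-25:u+30]=m[v-50:v+25,u-25:u+30]
    n,l,s,ce=cv2.connectedComponentsWithStats(M); i=1+np.argmax(s[1:,4]); print(s[i],ce[i])
    k=l==i; ys,xs=np.where(k); print('axis slope', np.polyfit(ys,xs,1)[0],'expected',(P[2]-P[0])[0]/(P[2]-P[0])[1])
rows(im,P)
im0=cv2.imread('pics/side0.png')[:,:,::-1]; rows(im0,proj(c,[[.4264,-.2679,z] for z in(0,.0175,.115)]))
# strips: compare front end of bed in the side view with s3-after state (s7)
d=cv2.absdiff(im,cv2.imread('pics/s8.png')[:,:,::-1].copy()).max(2); q=proj(c,[[.587-.08*.956-.032*.294,.124-.08*.294+.032*.956,.029]])[0].astype(int); print('diff at strip end',q,d[q[1]-4:q[1]+5,q[0]-6:q[0]+7].max())
```

```text
23.35 [ 0.43611282 -0.2479629   0.27711224] 0.09385911084069773 [ 0.46847009  0.21152724 -0.13199878]
[[412.8, 156.8], [413.4, 152.2], [416.9, 124.7]]
[388 102  55  62 847] [414.14049587 138.61393152]
axis slope -0.009051156833011435 expected -0.1284700972700025
[393 119  55  54 998] [418.53406814 146.4488978 ]
axis slope -0.14007279166705586 expected -0.13591507548352377
diff at strip end [344 229] 22
```

Run:
```python
from h import *
c=eyes.get_calibration('side'); a=cv2.imread('pics/s9.png').astype(int); b=cv2.imread('pics/side0.png').astype(int)
# template of the tamper at start vs now: match location of head and handle separately
P0=proj(c,[[.4264,-.2679,z] for z in(.02,.08)]); P1=proj(c,[[.4357,-.2477,z] for z in(.02,.08)])
for k,(w,h) in enumerate([(9,8),(6,8)]):
    u,v=P0[k].round().astype(int); t=b[v-h:v+h+1,u-w:u+w+1].astype(np.uint8)
    U,V=P1[k].round().astype(int); s=a[V-h-8:V+h+9,U-w-8:U+w+9].astype(np.uint8)
    r=cv2.matchTemplate(s,t,cv2.TM_CCOEFF_NORMED); _,m,_,l=cv2.minMaxLoc(r); print(k,'offset',np.array(l)-8+(P0[k]-P0[k].round())*0,'score',round(m,2), P1[k]-P0[k])
```

```text
0 offset [1. 0.] score 0.88 [-4.99619718  3.15692995]
1 offset [ 1. -3.] score 0.88 [-5.11559282  3.12250568]
```

The tamper's head and handle are shifted equally, so it stands upright, and the gripper is clear of everything. I hand the job in.

```bash
python3 -c "
from bench import robot; print(robot.close_job())"
```

```text
the job is handed in; nothing more can be done
None
```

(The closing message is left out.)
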